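Make up two autosampler service kits

ROBOT

A 6-joint arm with a two-finger parallel gripper is mounted at the origin on the work surface. World frame = base frame: x ahead of the robot, y to its left, z up, the work surface at z = 0. Lengths are in m, angles in rad, forces in N, time in s.
With the tool pointing down it reaches from about 0.4 to 0.825 m from the base axis. Payload 7 kg.
Tool frame: the origin (TCP) lies midway between the tips of the shut fingers; the grasp point (between the pads) lies 19 mm behind it; y points along the fingers, z is the direction in which the jaws open and shut, and the axes are right-handed (so a half turn about y gives the same grasp; the last joint's range is limited). The gripper opens to 88 mm and grips with 3 to 60 N. Pads are 19 mm wide; open, the fingers measure 130 mm over their backs; the gripper's body (78 mm by 193 mm) begins 47 mm behind the grasp point.
Start: joints at [1.473, 0.359, 0.012, 0, -1.224, -0.288], TCP at [0.254, 0.625, 0.227] pointing down, gripper open.
Joint ranges: [-3.07, 3.07], [-1.43, 2.12], [-1.02, 1.25], [-3.03, 1.67], [-3.05, -0], [-3.03, 3.03]. Speed limits (rad/s): [2.39, 2.39, 3.01, 3.14, 3.14, 3.14].

INTERFACE

Orientations are given as [roll, pitch, yaw] about the fixed x, y, z axes, in that order (R = Rz(yaw) Ry(pitch) Rx(roll)).
In Python, from station import arm gives the robot as it stands.
- The arm moves only by the tool move_arm, never from a script. Its argument "deltas" is a list of rows, each an object with "dp": the shift along the tool's x, y, z in mm, a list of three; "rotation": the turn, a rotation vector about the tool's x, y, z in degrees, a list of three. A call has 1 to 5 rows; each row shifts and turns the pose as measured when the row begins, along the tool's axes as they then stand; what a row does not reach is not made up. A row lasts 1/12 s, in which the tool goes at most 41.7 mm and 7.16 degrees, less where a joint would pass 70% of its speed; a pose out of reach is approached as far as the arm can. A call is refused whole if a number of a shift passes 41.7 or a number of a turn 7.16, either way. A call with a gripper value outside its range is refused whole. "jaw" is the closure in counts, from 0 (fully open) to 255 (shut), set as the call begins (left out, the last holds). The fingers move at their own pace and stop on an object; "squeeze" is the grip in N (left out, the last holds). Time passes only in rows, so rows that do not move let the fingers close. It gives the time, the measured TCP pose, the force and the opening at its end, in the units of the state.
- arm.get_state(): the state, without advancing time (a new reading comes with each control period).
- arm.grab_frame(name): name is "side" or "top"; returns a dict with "pixels" (480x640x3 uint8, red, green, blue), "z_map" (480x640 float32, m along the optical axis (not along the pixel's ray), 0 where there is no reading), "fx", "fy", "cx", "cy" (pixels), "cam_to_world" (4x4, takes a point from camera to world coordinates). Camera axes: x right, y down, z forward; pixel columns grow to the right and rows downward; lengths in m; the calibration is good to about 2 mm. A picture is of the moment at which its call begins.
- arm.job_done(): hands the job in, once; it reports no verdict.
The state is a dict: "t": time; "q": joint angles; "qd": joint speeds; "joint_efforts": joint torques, N m; "eef_pos": TCP position; "ee_rot": TCP orientation; "force": force on the tool from outside, world axes, zero at the start; "moment": the same for the moment, N m; "width": finger opening in m.
Only numpy, scipy, OpenCV 4.12 (cv2) and the standard library are available. Lean on these libraries where they do the work, as an engineer would, in place of code of your own. Each camera call takes 0.05 s, during which the arm holds its last target.

TASK

Make up the two instrument kits from the stock on the bench: put the amber bottle and the brass valve in the yellow tray, and the white bottle with the green cap and the steel filter in the blue tray. In each tray the bottle stands in the larger pocket and the metal part in the smaller one, upright and flat on the pocket floor. Leave the red-capped bottle, the solvent bottle, the beaker and the screwdriver where they are.

Things in the scene. Friction and masses are not known exactly. Their poses are not given: they have to be found in the camera images.
- amber_bottle_mid (a point): Amber glass bottle with white cap and white label, small upright bottle, 40 mm diameter and 74 mm tall: straight body to 54 mm, then a 34 mm diameter cap. Point on its axis, half-way up (37 mm above its underside), z along its axis. Stands on the bench at the start. 110 g or so.
- green_bottle_mid (a point): White plastic bottle with green cap and green band, small upright bottle, 40 mm diameter and 74 mm tall: straight body to 54 mm, then a 34 mm diameter cap. Point on its axis, half-way up (37 mm above its underside), z along its axis. Stands on the bench at the start. 110 g or so.
- red_bottle_mid (a point): White plastic bottle with red cap and red band, small upright bottle, 40 mm diameter and 74 mm tall: straight body to 54 mm, then a 34 mm diameter cap. Point on its axis, half-way up (37 mm above its underside), z along its axis. Stands on the bench at the start. Spare: stays where it is.
- valve_mid (a point): Brass check valve, plain yellow-metal cylinder with a small dark dot on top, 32 mm diameter (34 to 39 mm over a hexagon near its foot), 60 mm tall. Point on its axis, half-way up (30 mm above its underside), z along its axis. Stands on end on the bench at the start. 220 g or so.
- filter_mid (a point): Steel inlet filter, grey-metal cylinder with two black bands round it and a bare grey top, 32 mm diameter, 60 mm tall. Point on its axis, half-way up (30 mm above its underside), z along its axis. Stands on end on the bench at the start. 180 g or so.
- tray_yellow: Yellow plastic kit tray, fixed to the bench, block 180 x 90 x 10 mm (x, y, z) with two square grey-floored pockets, 5 mm deep (floor 5 mm above the underside). The larger pocket, 72 mm wide, is centred at x = -43 mm, y = 0; the smaller, 58 mm wide, at x = +48 mm, y = 0 in the tray's frame. Origin: centre of the underside, on the bench.
- tray_blue: Blue plastic kit tray, fixed to the bench, block 180 x 90 x 10 mm (x, y, z) with two square grey-floored pockets, 5 mm deep (floor 5 mm above the underside). The larger pocket, 72 mm wide, is centred at x = -43 mm, y = 0; the smaller, 58 mm wide, at x = +48 mm, y = 0 in the tray's frame. Origin: centre of the underside, on the bench.
- solvent_mid (a point): Clear solvent bottle with blue cap, 64 mm diameter, 110 mm tall, bystander. Point on its axis 55 mm up.
- beaker_mid (a point): Open white beaker, 68 mm diameter at the rim, 85 mm tall, bystander. Point on its axis, half-way up.
- screwdriver: Screwdriver with orange handle lying on the bench beyond the stock, across the robot's view, bystander. Origin: on the bench, near its middle.
Things that resemble listed ones, but are neither listed nor needed, are in the scene too. Leave any purple look-alike of the part that bears filter_mid alone. Of the things shaped like the tray_yellow, the yellow one is meant.

How it is judged:
At the end, for the whole second after the job is handed in: Yellow tray: amber bottle in the larger pocket (within 18 mm of its centre along each tray axis), brass valve in the smaller (15 mm); blue tray: green-capped bottle and steel filter likewise. Each on the pocket floor (height within 3 mm), upright (0.1 rad) and at rest (0.02 m/s) (x of amber_bottle_mid in the frame of tray_yellow between -0.061 and -0.025 m and y of amber_bottle_mid in the frame of tray_yellow between -0.018 and 0.018 m and z of amber_bottle_mid in the frame of tray_yellow between 0.039 and 0.045 m and angle between each of amber_bottle_mid, valve_mid, green_bottle_mid, filter_mid's own z axis and vertical below 0.1 rad and linear speed of each of amber_bottle, valve, green_bottle, filter below 0.02 m/s and x of valve_mid in the frame of tray_yellow between 0.033 and 0.063 m and y of valve_mid in the frame of tray_yellow between -0.015 and 0.015 m and z of valve_mid in the frame of tray_yellow between 0.032 and 0.038 m and x of green_bottle_mid in the frame of tray_blue between -0.061 and -0.025 m and y of green_bottle_mid in the frame of tray_blue between -0.018 and 0.018 m and z of green_bottle_mid in the frame of tray_blue between 0.039 and 0.045 m and x of filter_mid in the frame of tray_blue between 0.033 and 0.063 m and y of filter_mid in the frame of tray_blue between -0.015 and 0.015 m and z of filter_mid in the frame of tray_blue between 0.032 and 0.038 m); the robot touches nothing.
It fails at once if the red-capped bottle is moved more than 25 mm (distance of red_bottle_mid from where it was at the start of the episode above 0.025 m).
It fails at once if the solvent bottle is moved more than 25 mm (distance of solvent_mid from where it was at the start of the episode above 0.025 m).
It fails at once if the beaker is moved more than 25 mm (distance of beaker_mid from where it was at the start of the episode above 0.025 m).
It fails at once if the screwdriver is moved more than 25 mm (distance of screwdriver from where it was at the start of the episode above 0.025 m).
It also fails if it takes over 104 s, if anything falls off the work surface, if the arm or the gripper's body presses on something with over 40 N, if the wrist force passes 120 N, or if a joint passes its speed limit or range.

## Working session

There is one attempt and no reset: what is moved stays moved. The work goes in short steps, Python scripts to look and compute and a tool call to move; the robot and the scene stay as the last step left them, time stands still between calls to the robot, and variables do not carry over. Pictures are saved under pics/ and viewed, and the job is handed in when it is done.

Besides the shell and the picture viewer there is one more tool, called after "Request:" by a JSON object that holds its "name" and its "arguments". move_arm: Moves the arm, as the interface text tells. Its arguments: {"type":"object","properties":{"deltas":{"type":"array","items":{"type":"object","properties":{"dp":{"type":"array","items":{"type":"number"}},"rotation":{"type":"array","items":{"type":"number"}}}}},"jaw":{"type":"number"},"squeeze":{"type":"number"}},"required":["deltas"]}

```bash
ls; mkdir -p pics
python3 - <<'E'
from station import arm
import cv2,numpy as np,pickle
s=arm.get_state(); print(s)
for n in("side","top"):
    f=arm.grab_frame(n); pickle.dump(f,open(f"{n}0.pkl","wb")); cv2.imwrite(f"pics/{n}0.png",f["pixels"][...,::-1]); print(f["fx"],f["cx"],f["cy"],np.round(f["cam_to_world"],3))
E
```

```text
pics
{'t': 0.0, 'q': array([ 1.47309868e+00,  3.59375331e-01,  1.10781073e-02, -3.63831135e-04,
       -1.22409397e+00, -2.88090770e-01]), 'qd': array([ 3.72067848e-04, -7.51759231e-04, -7.52550936e-04, -6.13104802e-04,
        1.54767509e-05,  1.02986947e-03]), 'joint_efforts': array([ 1.87458012e-03, -5.82719529e+01,  2.93049413e+01,  6.99699953e+00,
        7.22914396e-03, -1.47234255e-04]), 'eef_pos': array([0.25383849, 0.62493301, 0.22563607]), 'ee_rot': array([-1.56917000e+00,  1.25252867e-04,  2.75568044e+00]), 'force': array([-0.41299194,  0.10388974,  0.28556598]), 'moment': array([-0.01711323, -0.05162209, -0.00018043]), 'width': 0.0875257266959257}
600.5553948959035 330.3256060740718 238.9691375499973 [[ 0.763 -0.483  0.429 -0.078]
 [-0.646 -0.565  0.513 -0.68 ]
 [-0.005 -0.669 -0.743  1.09 ]
 [ 0.     0.     0.     1.   ]]
608.0419384977802 313.82504919821633 244.46390907035916 [[ 0.019 -0.991  0.134  0.363]
 [-1.    -0.016  0.02   0.037]
 [-0.017 -0.135 -0.991  1.395]
 [ 0.     0.     0.     1.   ]]
```

View pics/side0.png

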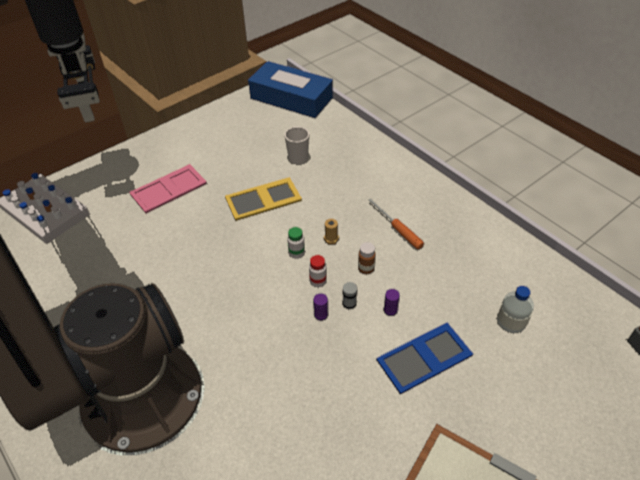

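View pics/top0.png

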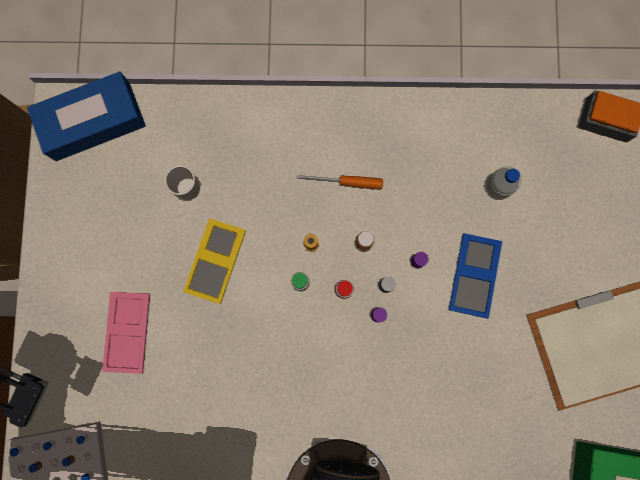

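The top view shows the amber bottle at (365,240), valve (311,242), green bottle (300,281), red bottle (345,288) and filter (387,284). The purple decoys are at (420,260) and (379,315), the yellow tray at (215,262) and the blue tray at (475,276).

```bash
cat > h.py <<'E'
import numpy as np,cv2,pickle
def ray(f,u,v,z):
    T=f["cam_to_world"]; d=T[:3,:3]@np.array([(u-f["cx"])/f["fx"],(v-f["cy"])/f["fy"],1]); o=T[:3,3]
    return o+d*(z-o[2])/d[2]
def cloud(f):
    z=f["z_map"]; v,u=np.mgrid[:480,:640]
    P=np.stack([(u-f["cx"])/f["fx"]*z,(v-f["cy"])/f["fy"]*z,z],-1)@f["cam_to_world"][:3,:3].T+f["cam_to_world"][:3,3]
    P[z==0]=np.nan; return P
E
python3 - <<'E'
from h import *
for n,seeds in (("top",dict(amber=(365,240,.074),valve=(311,242,.06),green=(300,281,.074),red=(345,288,.074),filt=(387,284,.06),pur1=(420,260,.06),pur2=(379,315,.06),solv=(512,176,.11),beak=(181,180,.085))),
                ("side",dict(amber=(367,251,.074),valve=(331,225,.06),green=(296,234,.074),red=(318,263,.074),filt=(349,289,.06),pur1=(392,294,.06),pur2=(321,299,.06),solv=(523,292,.11),beak=(297,135,.085)))):
    f=pickle.load(open(n+"0.pkl","rb")); P=cloud(f)
    for k,(u,v,h) in seeds.items():
        w=20; Q=P[v-w:v+w,u-w:u+w]; m=(abs(Q[...,2]-h)<.006).astype(np.uint8)
        c,l,st,ce=cv2.connectedComponentsWithStats(m)
        best=min(range(1,c),key=lambda i:np.hypot(*(ce[i]-w))-0.02*st[i,4]) if c>1 else 0
        if best:
            q=Q[l==best]; uc,vc=ce[best]+[u-w,v-w]
            print(n,k,"n",st[best,4],"zmed %.3f"%np.median(q[:,2]),"cloud",np.round(q.mean(0)[:2],4),"ray",np.round(ray(f,uc,vc,h)[:2],4))
        else: print(n,k,"none")
    hsv=cv2.cvtColor(f["pixels"],cv2.COLOR_RGB2HSV)
    for k,lo,hi,box in (("yellow",(18,120,100),(32,255,255),(170,200,260,310) if n=="top" else (215,170,310,225)),("blue",(105,130,60),(125,255,255),(440,225,510,325) if n=="top" else (370,315,480,400))):
        m=cv2.inRange(hsv,lo,hi); M=np.zeros_like(m); a,b,c,d=box; M[b:d,a:c]=m[b:d,a:c]
        cn=max(cv2.findContours(M,cv2.RETR_EXTERNAL,cv2.CHAIN_APPROX_NONE)[0],key=cv2.contourArea)
        pts=np.array([ray(f,u,v,.01)[:2] for u,v in cn[:,0]],np.float32)
        r=cv2.minAreaRect(pts*1000); print(n,k,r)
        # pockets
        cs,hi2=cv2.findContours(M,cv2.RETR_CCOMP,cv2.CHAIN_APPROX_NONE)
        for i,cc in enumerate(cs):
            if hi2[0][i][3]>=0 and cv2.contourArea(cc)>100:
                pp=np.array([ray(f,u,v,.01)[:2] for u,v in cc[:,0]],np.float32); print("  pocket",cv2.minAreaRect(pp*1000))
E
```

```text
top amber n 179 zmed 0.074 cloud [ 0.5565 -0.0483] ray [ 0.5565 -0.0483]
top valve n 151 zmed 0.060 cloud [0.5527 0.0727] ray [0.5526 0.0727]
top green n 174 zmed 0.074 cloud [0.4629 0.0949] ray [0.4629 0.0949]
top red n 178 zmed 0.073 cloud [ 0.4478 -0.0042] ray [ 0.4478 -0.0042]
top filt n 152 zmed 0.059 cloud [ 0.4597 -0.0992] ray [ 0.4597 -0.0991]
top pur1 n 161 zmed 0.059 cloud [ 0.5167 -0.1717] ray [ 0.5166 -0.1716]
top pur2 n 158 zmed 0.060 cloud [ 0.3926 -0.0813] ray [ 0.3926 -0.0813]
top solv n 139 zmed 0.109 cloud [ 0.6956 -0.362 ] ray [ 0.6954 -0.3618]
top beak n 188 zmed 0.084 cloud [0.6817 0.3659] ray [0.6815 0.3656]
top yellow ((509.9251708984375, 293.607177734375), (91.86373901367188, 179.81019592285156), 72.99087524414062)
  pocket ((469.345458984375, 306.0454406738281), (74.93144989013672, 75.82978820800781), 71.81652069091797)
  pocket ((555.8776245117188, 278.8474426269531), (60.536746978759766, 61.32992935180664), 72.73545837402344)
top blue ((486.62713623046875, -303.4737548828125), (89.6749038696289, 179.2977752685547), 78.87550354003906)
  pocket ((444.63204956
[... 800 characters left out ...]
 cloud [0.6789 0.3634] ray [0.6777 0.3618]
side yellow ((506.1085205078125, 288.71295166015625), (94.60755920410156, 179.1872100830078), 72.82987976074219)
  pocket ((465.1632385253906, 302.60888671875), (74.61869812011719, 73.97467803955078), 72.81940460205078)
  pocket ((552.2671508789062, 276.39178466796875), (60.703697204589844, 60.30865478515625), 73.16099548339844)
side blue ((482.63958740234375, -307.5137939453125), (88.36345672607422, 178.98020935058594), 78.62712097167969)
  pocket ((441.1288146972656, -298.5462951660156), (75.22607421875, 75.40478515625), 78.80288696289062)
  pocket ((530.2251586914062, -316.1447448730469), (61.29698181152344, 61.72060775756836), 79.10384368896484)
```

Both views agree apart from a constant calibration offset of about 4 mm, so I average them. Heights and tray sizes check out. The current yaw puts the jaw axis at about 68°, which clears every neighbour, so I keep it.

```bash
cat > g.py <<'E'
import sys,numpy as np
from station import arm
from scipy.spatial.transform import Rotation as R
T=dict(amber=(.555,-.050),valve=(.551,.0705),green=(.4615,.093),red=(.4465,-.006),filt=(.458,-.101),YL=(.4675,.3045),YS=(.554,.2775),BL=(.443,-.297),BS=(.5315,-.3145))
s=arm.get_state(); p=s["eef_pos"]; r=R.from_euler("xyz",s["ee_rot"])
print("t",round(s["t"],2),"p",np.round(p,4),"rot",np.round(s["ee_rot"],4),"w",round(s["width"],4),"F",np.round(s["force"],1))
for a in sys.argv[1:]:
    n,z=a.split(","); d=np.array([*T[n],float(z)])-p; t=r.inv().apply(d)*1000
    k=int(np.ceil(abs(t).max()/38)); print(a,"total",np.round(t,1),"/",k,np.round(t/k,1))
    p=p+d
rd=R.from_euler("xyz",[-np.pi/2,0,2.7557]); print("rotfix deg",np.round(np.degrees((r.inv()*rd).as_rotvec()),2))
E
python3 g.py amber,.15 amber,.026
```

```text
t 0.1 p [0.2539 0.625  0.2257] rot [-1.5693e+00  2.0000e-04  2.7557e+00] w 0.0875 F [-0.4 -0.3  0.2]
amber,.15 total [-533.    76.6  511.9] / 15 [-35.5   5.1  34.1]
amber,.026 total [  0.  124.   -0.2] / 4 [ 0. 31. -0.]
rotfix deg [-0.09 -0.   -0.01]
```

Request:
{"name": "move_arm", "arguments": {"deltas": [{"dp": [-35.5, 0, 34], "rotation": [0, 0, 0]}, {"dp": [-35.5, 0, 34], "rotation": [0, 0, 0]}, {"dp": [-35.5, 0, 34], "rotation": [0, 0, 0]}, {"dp": [-35.5, 0, 34], "rotation": [0, 0, 0]}, {"dp": [-35.5, 0, 34], "rotation": [0, 0, 0]}]}}

```text
t: 0.52
eef_pos: [0.3384, 0.4328, 0.2212]
ee_rot: [-1.562, 0.001, 2.763]
force: [1.2, -0.1, 0.6]
width: 0.0875
```

Request:
{"name": "move_arm", "arguments": {"deltas": [{"dp": [-35.5, 0, 34], "rotation": [0, 0, 0]}, {"dp": [-35.5, 0, 34], "rotation": [0, 0, 0]}, {"dp": [-35.5, 0, 34], "rotation": [0, 0, 0]}, {"dp": [-35.5, 0, 34], "rotation": [0, 0, 0]}, {"dp": [-35.5, 0, 34], "rotation": [0, 0, 0]}]}}

```text
t: 0.93
eef_pos: [0.4224, 0.2422, 0.2219]
ee_rot: [-1.561, 0.0, 2.766]
force: [0.9, 0.5, -0.1]
width: 0.0877
```

```bash
python3 g.py amber,.15 amber,.026
```

```text
t 0.93 p [0.4224 0.2422 0.2219] rot [-1.5609e+00  2.0000e-04  2.7656e+00] w 0.0877 F [ 0.9  0.5 -0.1]
amber,.15 total [-230.6   74.2  222.4] / 7 [-32.9  10.6  31.8]
amber,.026 total [  0.  124.   -1.2] / 4 [ 0.  31.  -0.3]
rotfix deg [-0.57  0.57 -0.02]
```

Request:
{"name": "move_arm", "arguments": {"deltas": [{"dp": [-37, 8, 36], "rotation": [0, 0, 0]}, {"dp": [-37, 8, 36], "rotation": [0, 0, 0]}, {"dp": [-37, 8, 36], "rotation": [0, 0, 0]}, {"dp": [-37, 8, 36], "rotation": [0, 0, 0]}, {"dp": [-37, 8, 36], "rotation": [0, 0, 0]}]}}

```text
t: 1.35
eef_pos: [0.5055, 0.0534, 0.193]
ee_rot: [-1.565, 0.002, 2.768]
force: [1.1, 0.1, -0.5]
width: 0.0876
```

```bash
python3 g.py amber,.15 amber,.026
```

```text
t 1.35 p [0.5055 0.0534 0.193 ] rot [-1.5650e+00  2.1000e-03  2.7677e+00] w 0.0876 F [ 1.1  0.1 -0.5]
amber,.15 total [-83.7  43.6  77.9] / 3 [-27.9  14.5  26. ]
amber,.026 total [  0.3 124.   -0.7] / 4 [ 0.1 31.  -0.2]
rotfix deg [-0.33  0.69 -0.13]
```

Request:
{"name": "move_arm", "arguments": {"deltas": [{"dp": [-28, 15, 26], "rotation": [-0.1, 0.2, 0]}, {"dp": [-28, 15, 26], "rotation": [-0.1, 0.2, 0]}, {"dp": [-25, 12, 23], "rotation": [-0.1, 0.2, 0]}, {"dp": [0, 0, 0], "rotation": [0, 0, 0]}]}}

```text
t: 1.68
eef_pos: [0.5542, -0.0551, 0.1491]
ee_rot: [-1.57, 0.001, 2.753]
force: [0.8, 0.2, 0.9]
width: 0.0877
```

```bash
python3 g.py amber,.15 amber,.026
```

```text
t 1.68 p [ 0.5542 -0.0551  0.1491] rot [-1.5701e+00  1.4000e-03  2.7526e+00] w 0.0877 F [0.8 0.2 0.9]
amber,.15 total [ 1.2 -0.9 -5. ] / 1 [ 1.2 -0.9 -5. ]
amber,.026 total [ 2.00e-01  1.24e+02 -1.00e-01] / 4 [ 0. 31. -0.]
rotfix deg [-0.04 -0.18 -0.08]
```

Now straight down, finishing the lateral correction.

Request:
{"name": "move_arm", "arguments": {"deltas": [{"dp": [1, 20, -5], "rotation": [0, 0, 0]}, {"dp": [0, 30, 0], "rotation": [0, 0, 0]}, {"dp": [0, 28, 0], "rotation": [0, 0, 0]}, {"dp": [0, 20, 0], "rotation": [0, 0, 0]}, {"dp": [0, 0, 0], "rotation": [0, 0, 0]}]}}

```text
t: 2.1
eef_pos: [0.5558, -0.0544, 0.0468]
ee_rot: [-1.57, 0.002, 2.744]
force: [-0.6, 0.9, -0.6]
width: 0.0875
```

```bash
python3 g.py amber,.026
python3 - <<'E'
from station import arm
import cv2
f=arm.grab_frame("side"); cv2.imwrite("pics/side1.png",cv2.resize(f["pixels"][150:350,250:480,::-1],None,fx=3,fy=3))
E
```

```text
t 2.1 p [ 0.5558 -0.0544  0.0468] rot [-1.5699e+00  1.5000e-03  2.7442e+00] w 0.0875 F [-0.6  0.9 -0.6]
amber,.026 total [ 2.4 20.8 -3.7] / 1 [ 2.4 20.8 -3.7]
rotfix deg [-0.05 -0.66 -0.09]
```

View pics/side1.png

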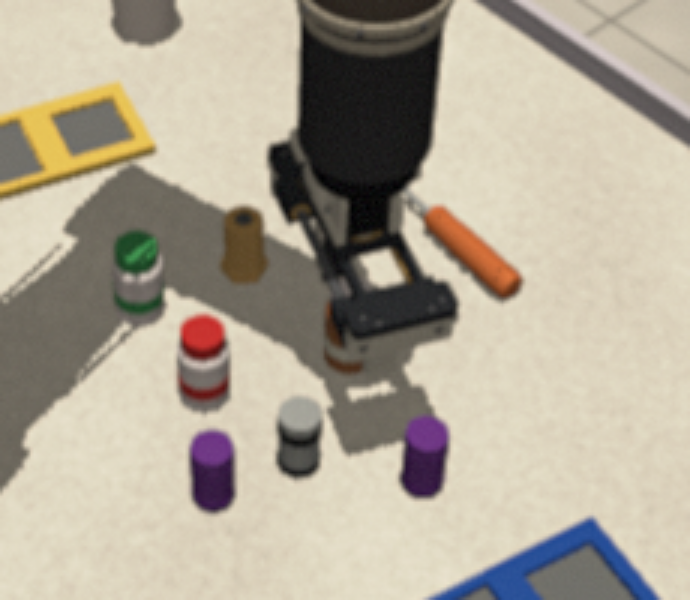

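The fingers straddle the amber bottle with nothing touched. Next I lower and close.

Request:
{"name": "move_arm", "arguments": {"deltas": [{"dp": [2, 12, -4], "rotation": [0, -0.5, 0]}, {"dp": [0, 9, 0], "rotation": [0, 0, 0]}, {"dp": [0, 0, 0], "rotation": [0, 0, 0]}]}}

```text
t: 2.4
eef_pos: [0.5585, -0.0491, 0.0302]
ee_rot: [-1.572, 0.006, 2.755]
force: [0.8, -0.9, 0.1]
width: 0.0877
```

```bash
python3 g.py amber,.026
```

```text
t 2.4 p [ 0.5585 -0.0491  0.0302] rot [-1.5716  0.0061  2.7551] w 0.0877 F [ 0.8 -0.9  0.1]
amber,.026 total [2.9 4.2 2.2] / 1 [2.9 4.2 2.2]
rotfix deg [ 0.05 -0.03 -0.35]
```

Request:
{"name": "move_arm", "arguments": {"deltas": [{"dp": [3, 4, 2], "rotation": [0, 0, -0.3]}, {"dp": [0, 0, 0], "rotation": [0, 0, 0]}]}}

```text
t: 2.57
eef_pos: [0.5558, -0.0494, 0.0278]
ee_rot: [-1.573, 0.002, 2.756]
force: [-1.2, -0.6, 1.2]
width: 0.0875
```

Request:
{"name": "move_arm", "arguments": {"deltas": [{"dp": [0, 0, 0], "rotation": [0, 0, 0]}, {"dp": [0, 0, 0], "rotation": [0, 0, 0]}, {"dp": [0, 0, 0], "rotation": [0, 0, 0]}, {"dp": [0, 0, 0], "rotation": [0, 0, 0]}, {"dp": [0, 0, 0], "rotation": [0, 0, 0]}], "jaw": 255, "squeeze": 20}}

```text
t: 2.98
eef_pos: [0.5576, -0.0494, 0.031]
ee_rot: [-1.575, 0.006, 2.756]
force: [0.4, -0.4, -0.2]
width: 0.0599
```

```bash
python3 g.py amber,.026
```

```text
t 2.98 p [ 0.5576 -0.0494  0.031 ] rot [-1.5753  0.0064  2.7557] w 0.0599 F [ 0.4 -0.4 -0.2]
amber,.026 total [2.2 4.9 1.5] / 1 [2.2 4.9 1.5]
rotfix deg [ 0.26  0.   -0.36]
```

Request:
{"name": "move_arm", "arguments": {"deltas": [{"dp": [2, 5, 1], "rotation": [0, 0, -0.3]}, {"dp": [0, 1, 0], "rotation": [0, 0, 0]}, {"dp": [0, 0, 0], "rotation": [0, 0, 0]}, {"dp": [0, 0, 0], "rotation": [0, 0, 0]}, {"dp": [0, 0, 0], "rotation": [0, 0, 0]}], "jaw": 255}}

```text
t: 3.4
eef_pos: [0.5555, -0.0496, 0.0248]
ee_rot: [-1.576, 0.001, 2.756]
force: [-0.0, 0.5, 1.6]
width: 0.0394
```

Request:
{"name": "move_arm", "arguments": {"deltas": [{"dp": [0, 0, 0], "rotation": [0, 0, 0]}, {"dp": [0, 0, 0], "rotation": [0, 0, 0]}]}}

```text
t: 3.57
eef_pos: [0.5555, -0.0495, 0.0248]
ee_rot: [-1.576, 0.001, 2.756]
force: [-0.2, -0.2, 1.6]
width: 0.0396
```

```bash
python3 g.py amber,.026 amber,.14 YL,.14 YL,.033
```

```text
t 3.57 p [ 0.5555 -0.0495  0.0248] rot [-1.5755e+00  1.1000e-03  2.7560e+00] w 0.0396 F [-0.2 -0.2  1.6]
amber,.026 total [ 0.2 -1.2  0.6] / 1 [ 0.2 -1.2  0.6]
amber,.14 total [-1.00e-01 -1.14e+02 -5.00e-01] / 3 [ -0.  -38.   -0.2]
YL,.14 total [ 214.4    1.2 -295.6] / 8 [ 26.8   0.1 -36.9]
YL,.033 total [1.00e-01 1.07e+02 5.00e-01] / 3 [ 0.  35.7  0.2]
rotfix deg [ 0.27  0.02 -0.06]
```

Request:
{"name": "move_arm", "arguments": {"deltas": [{"dp": [0, -30, 0], "rotation": [0.1, 0, 0]}, {"dp": [0, -36, 0], "rotation": [0, 0, 0]}, {"dp": [0, -36, 0], "rotation": [0, 0, 0]}, {"dp": [0, -25, 0], "rotation": [0, 0, 0]}]}}

```text
t: 3.9
eef_pos: [0.5495, -0.0509, 0.1479]
ee_rot: [-1.564, -0.014, 2.754]
force: [1.3, 0.4, -1.3]
width: 0.0392
```

Request:
{"name": "move_arm", "arguments": {"deltas": [{"dp": [26, 0, -36], "rotation": [0, 0, 0]}, {"dp": [26, 0, -36], "rotation": [0, 0, 0]}, {"dp": [26, 0, -36], "rotation": [0, 0, 0]}, {"dp": [26, 0, -36], "rotation": [0, 0, 0]}, {"dp": [26, 0, -36], "rotation": [0, 0, 0]}]}}

```text
t: 4.32
eef_pos: [0.5036, 0.1529, 0.1555]
ee_rot: [-1.572, -0.005, 2.74]
force: [0.7, 0.2, -2.1]
width: 0.0393
```

```bash
python3 g.py YL,.14 YL,.030
```

```text
t 4.32 p [0.5036 0.1529 0.1555] rot [-1.5718 -0.0045  2.7403] w 0.0393 F [ 0.7  0.2 -2.1]
YL,.14 total [  92.4   16.1 -125.5] / 4 [ 23.1   4.  -31.4]
YL,.030 total [-5.0e-01  1.1e+02  1.0e-01] / 3 [-0.2 36.7  0. ]
rotfix deg [ 0.06 -0.88  0.26]
```

Request:
{"name": "move_arm", "arguments": {"deltas": [{"dp": [25, 4, -34], "rotation": [0, -0.4, 0]}, {"dp": [25, 4, -34], "rotation": [0, -0.3, 0]}, {"dp": [25, 4, -33], "rotation": [0, 0, 0.2]}, {"dp": [15, 4, -20], "rotation": [0, 0, 0]}, {"dp": [0, 0, 0], "rotation": [0, 0, 0]}]}}

```text
t: 4.73
eef_pos: [0.4636, 0.3051, 0.1401]
ee_rot: [-1.575, -0.001, 2.758]
force: [-0.2, -0.4, -0.6]
width: 0.0398
```

```bash
python3 g.py YL,.14 YL,.030
```

```text
t 4.73 p [0.4636 0.3051 0.1401] rot [-1.5747e+00 -5.0000e-04  2.7576e+00] w 0.0398 F [-0.2 -0.4 -0.6]
YL,.14 total [-3.9  0.1 -0.9] / 1 [-3.9  0.1 -0.9]
YL,.030 total [-1.0e-01  1.1e+02  4.0e-01] / 3 [-0.  36.7  0.1]
rotfix deg [0.23 0.11 0.03]
```

Request:
{"name": "move_arm", "arguments": {"deltas": [{"dp": [-4, 20, -1], "rotation": [0.2, 0, 0]}, {"dp": [0, 30, 0], "rotation": [0, 0, 0]}, {"dp": [0, 30, 0], "rotation": [0, 0, 0]}, {"dp": [0, 15, 0], "rotation": [0, 0, 0]}, {"dp": [0, 0, 0], "rotation": [0, 0, 0]}]}}

```text
t: 5.15
eef_pos: [0.4668, 0.3083, 0.0421]
ee_rot: [-1.574, 0.0, 2.763]
force: [-0.7, -0.5, -1.6]
width: 0.0397
```

```bash
python3 g.py YL,.030
```

```text
t 5.15 p [0.4668 0.3083 0.0421] rot [-1.5740e+00  1.0000e-04  2.7632e+00] w 0.0397 F [-0.7 -0.5 -1.6]
YL,.030 total [-2.1 12.1  3.3] / 1 [-2.1 12.1  3.3]
rotfix deg [ 0.18  0.43 -0.  ]
```

Request:
{"name": "move_arm", "arguments": {"deltas": [{"dp": [-2, 6, 3], "rotation": [0.2, 0.3, 0]}, {"dp": [0, 5, 0], "rotation": [0, 0, 0]}, {"dp": [0, 0, 0], "rotation": [0, 0, 0]}]}}

```text
t: 5.4
eef_pos: [0.4677, 0.3038, 0.0307]
ee_rot: [-1.569, -0.0, 2.757]
force: [-0.1, -0.6, -0.8]
width: 0.0397
```

```bash
python3 g.py YL,.030
```

```text
t 5.4 p [0.4677 0.3038 0.0307] rot [-1.5687e+00 -1.0000e-04  2.7572e+00] w 0.0397 F [-0.1 -0.6 -0.8]
YL,.030 total [ 0.4  0.7 -0.6] / 1 [ 0.4  0.7 -0.6]
rotfix deg [-0.12  0.09  0.01]
```

Request:
{"name": "move_arm", "arguments": {"deltas": [{"dp": [0, 1.5, 0], "rotation": [0, 0, 0]}, {"dp": [0, 0.5, 0], "rotation": [0, 0, 0]}]}}

```text
t: 5.57
eef_pos: [0.4687, 0.3043, 0.0302]
ee_rot: [-1.571, 0.001, 2.757]
force: [0.1, -0.7, -1.4]
width: 0.0393
```

Request:
{"name": "move_arm", "arguments": {"deltas": [{"dp": [0, 0, 0], "rotation": [0, 0, 0]}, {"dp": [0, 0, 0], "rotation": [0, 0, 0]}, {"dp": [0, 0, 0], "rotation": [0, 0, 0]}, {"dp": [0, 0, 0], "rotation": [0, 0, 0]}, {"dp": [0, 0, 0], "rotation": [0, 0, 0]}], "jaw": 0}}

```text
t: 5.98
eef_pos: [0.4703, 0.3059, 0.0333]
ee_rot: [-1.577, 0.003, 2.757]
force: [-0.1, 0.8, -0.1]
width: 0.0669
```

```bash
python3 g.py YL,.15 valve,.15 valve,.023
```

```text
t 5.98 p [0.4703 0.3059 0.0333] rot [-1.5768  0.0028  2.7572] w 0.0669 F [-0.1  0.8 -0.1]
YL,.15 total [   1.7 -116.8    1.7] / 4 [  0.4 -29.2   0.4]
valve,.15 total [-165.1   -0.7  185.6] / 5 [-33.   -0.1  37.1]
valve,.023 total [  0.4 127.    0.8] / 4 [ 0.1 31.7  0.2]
rotfix deg [ 0.35  0.09 -0.16]
```

Request:
{"name": "move_arm", "arguments": {"deltas": [{"dp": [0, -20, 0], "rotation": [0.3, 0, 0]}, {"dp": [0, -35, 0], "rotation": [0, 0, 0]}, {"dp": [0, -35, 0], "rotation": [0, 0, 0]}, {"dp": [0, -30, 0], "rotation": [0, 0, 0]}]}}

```text
t: 6.32
eef_pos: [0.4664, 0.3022, 0.1501]
ee_rot: [-1.557, -0.002, 2.756]
force: [0.8, 1.1, -0.4]
width: 0.0869
```

Request:
{"name": "move_arm", "arguments": {"deltas": [{"dp": [-33, 0, 37], "rotation": [0, 0, 0]}, {"dp": [-33, 0, 37], "rotation": [0, 0, 0]}, {"dp": [-33, 0, 37], "rotation": [0, 0, 0]}, {"dp": [-33, 0, 37], "rotation": [0, 0, 0]}, {"dp": [0, 0, 0], "rotation": [0, 0, 0]}]}}

```text
t: 6.73
eef_pos: [0.5297, 0.142, 0.1608]
ee_rot: [-1.573, 0.007, 2.766]
force: [0.9, 0.9, 0.1]
width: 0.0877
```

```bash
python3 g.py valve,.15 valve,.023
python3 - <<'E'
from h import *
from station import arm
f=arm.grab_frame("side"); cv2.imwrite("pics/side2.png",cv2.resize(f["pixels"][100:350,180:480,::-1],None,fx=2.5,fy=2.5))
E
```

```text
t 6.73 p [0.5297 0.142  0.1608] rot [-1.5735  0.0074  2.7664] w 0.0877 F [0.9 0.9 0.1]
valve,.15 total [-45.9  11.   58.8] / 2 [-23.    5.5  29.4]
valve,.023 total [  0.9 127.    0.3] / 4 [ 0.2 31.7  0.1]
rotfix deg [ 0.16  0.62 -0.42]
```

View pics/side2.png

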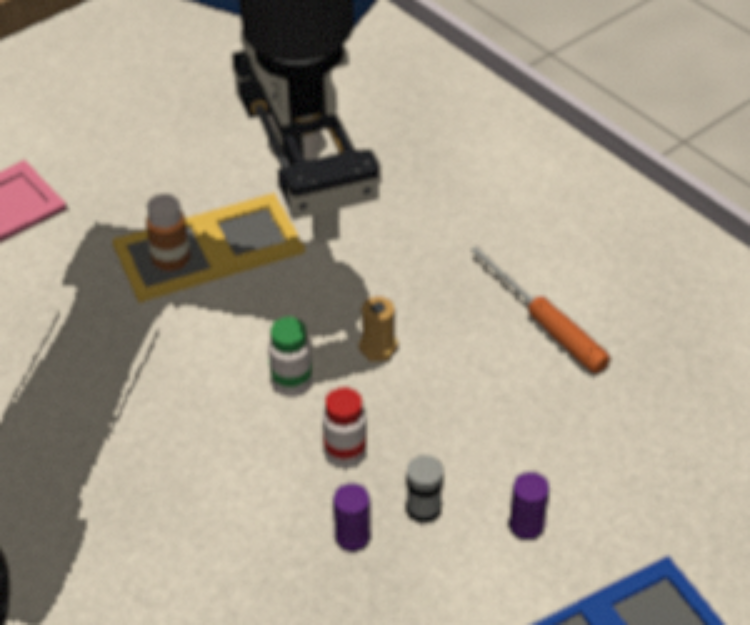

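The amber bottle stands in the yellow tray's large pocket at (168,235) in the crop. The valve is next.

Request:
{"name": "move_arm", "arguments": {"deltas": [{"dp": [-25, 5, 32], "rotation": [0.1, 0.3, -0.2]}, {"dp": [-21, 5, 27], "rotation": [0.1, 0.3, -0.2]}, {"dp": [-4, 0, 6], "rotation": [0, 0, 0]}, {"dp": [0, 0, 0], "rotation": [0, 0, 0]}]}}

```text
t: 7.12
eef_pos: [0.5524, 0.0673, 0.1516]
ee_rot: [-1.573, 0.002, 2.757]
force: [0.2, 0.8, -0.1]
width: 0.0878
```

```bash
python3 g.py valve,.15 valve,.023
```

```text
t 7.12 p [0.5524 0.0673 0.1516] rot [-1.5728e+00  1.6000e-03  2.7574e+00] w 0.0878 F [ 0.2  0.8 -0.1]
valve,.15 total [ 2.5  1.6 -2.4] / 1 [ 2.5  1.6 -2.4]
valve,.023 total [  0.2 127.    0.3] / 4 [ 0.  31.7  0.1]
rotfix deg [ 0.12  0.1  -0.09]
```

Request:
{"name": "move_arm", "arguments": {"deltas": [{"dp": [2, 20, -2], "rotation": [0, 0, 0]}, {"dp": [0, 30, 0], "rotation": [0, 0, 0]}, {"dp": [0, 30, 0], "rotation": [0, 0, 0]}, {"dp": [0, 28, 0], "rotation": [0, 0, 0]}, {"dp": [0, 0, 0], "rotation": [0, 0, 0]}]}}

```text
t: 7.53
eef_pos: [0.5541, 0.0764, 0.0436]
ee_rot: [-1.58, 0.008, 2.759]
force: [-1.3, 0.3, 0.2]
width: 0.0875
```

```bash
python3 g.py valve,.023
```

```text
t 7.53 p [0.5541 0.0764 0.0436] rot [-1.5797  0.0081  2.759 ] w 0.0875 F [-1.3  0.3  0.2]
valve,.023 total [ 0.9 20.5  6.8] / 1 [ 0.9 20.5  6.8]
rotfix deg [ 0.51  0.19 -0.46]
```

Request:
{"name": "move_arm", "arguments": {"deltas": [{"dp": [1, 12, 6], "rotation": [0.4, 0.1, -0.4]}, {"dp": [0, 8, 0], "rotation": [0, 0, 0]}, {"dp": [0, 0, 0], "rotation": [0, 0, 0]}]}}

```text
t: 7.78
eef_pos: [0.5514, 0.0741, 0.024]
ee_rot: [-1.572, 0.001, 2.761]
force: [-0.2, -0.3, 0.4]
width: 0.0874
```

```bash
python3 g.py valve,.023
```

```text
t 7.78 p [0.5514 0.0741 0.024 ] rot [-1.5721e+00  1.2000e-03  2.7610e+00] w 0.0874 F [-0.2 -0.3  0.4]
valve,.023 total [-1.   0.9  3.5] / 1 [-1.   0.9  3.5]
rotfix deg [ 0.08  0.31 -0.07]
```

Request:
{"name": "move_arm", "arguments": {"deltas": [{"dp": [-1, 0, 3], "rotation": [0, 0.2, 0]}, {"dp": [0, 0, 0], "rotation": [0, 0, 0]}, {"dp": [0, 0, 0], "rotation": [0, 0, 0]}, {"dp": [0, 0, 0], "rotation": [0, 0, 0]}, {"dp": [0, 0, 0], "rotation": [0, 0, 0]}], "jaw": 255, "squeeze": 30}}

```text
t: 8.2
eef_pos: [0.5539, 0.0724, 0.0283]
ee_rot: [-1.577, 0.006, 2.758]
force: [-0.5, -0.3, 0.4]
width: 0.0596
```

```bash
python3 g.py valve,.023
```

```text
t 8.2 p [0.5539 0.0724 0.0283] rot [-1.5768  0.0061  2.7582] w 0.0596 F [-0.5 -0.3  0.4]
valve,.023 total [2.  5.3 2.8] / 1 [2.  5.3 2.8]
rotfix deg [ 0.35  0.15 -0.35]
```

Request:
{"name": "move_arm", "arguments": {"deltas": [{"dp": [2, 5, 3], "rotation": [0.3, 0.1, -0.3]}, {"dp": [0, 1, 0], "rotation": [0, 0, 0]}, {"dp": [0, 1, 0], "rotation": [0, 0, 0]}, {"dp": [0, 0, 0], "rotation": [0, 0, 0]}, {"dp": [0, 0, 0], "rotation": [0, 0, 0]}]}}

```text
t: 8.62
eef_pos: [0.5515, 0.0703, 0.0218]
ee_rot: [-1.573, 0.002, 2.756]
force: [-0.1, 1.1, 4.3]
width: 0.0319
```

Request:
{"name": "move_arm", "arguments": {"deltas": [{"dp": [0, 0, 0], "rotation": [0, 0, 0]}, {"dp": [0, 0, 0], "rotation": [0, 0, 0]}]}}

```text
t: 8.78
eef_pos: [0.5514, 0.0703, 0.0218]
ee_rot: [-1.573, 0.002, 2.756]
force: [-0.4, 0.7, 0.9]
width: 0.0314
```

```bash
python3 g.py valve,.14 YS,.14 YS,.030
```

```text
t 8.78 p [0.5514 0.0703 0.0218] rot [-1.5727e+00  1.8000e-03  2.7559e+00] w 0.0314 F [-0.4  0.7  0.9]
valve,.14 total [   0.3 -118.2   -0.3] / 4 [  0.1 -29.6  -0.1]
YS,.14 total [  75.1    0.2 -192.9] / 6 [ 12.5   0.  -32.2]
YS,.030 total [  0.2 110.    0.2] / 3 [ 0.1 36.7  0.1]
rotfix deg [ 0.11  0.01 -0.11]
```

Request:
{"name": "move_arm", "arguments": {"deltas": [{"dp": [0, -25, 0], "rotation": [0.1, 0, 0]}, {"dp": [0, -36, 0], "rotation": [0, 0, 0]}, {"dp": [0, -36, 0], "rotation": [0, 0, 0]}, {"dp": [0, -25, 0], "rotation": [0, 0, 0]}]}}

```text
t: 9.12
eef_pos: [0.5451, 0.0679, 0.1391]
ee_rot: [-1.558, -0.012, 2.754]
force: [0.7, 0.0, -2.1]
width: 0.0315
```

Request:
{"name": "move_arm", "arguments": {"deltas": [{"dp": [14, 0, -36], "rotation": [0, 0, 0]}, {"dp": [14, 0, -36], "rotation": [0, 0, 0]}, {"dp": [14, 0, -36], "rotation": [0, 0, 0]}, {"dp": [14, 0, -36], "rotation": [0, 0, 0]}, {"dp": [0, 0, 0], "rotation": [0, 0, 0]}]}}

```text
t: 9.53
eef_pos: [0.5502, 0.2269, 0.1457]
ee_rot: [-1.567, -0.006, 2.747]
force: [1.4, -0.7, -2.4]
width: 0.0318
```

```bash
python3 g.py YS,.14 YS,.027
```

```text
t 9.53 p [0.5502 0.2269 0.1457] rot [-1.5667 -0.006   2.7467] w 0.0318 F [ 1.4 -0.7 -2.4]
YS,.14 total [ 15.9   5.6 -48.2] / 2 [  8.    2.8 -24.1]
YS,.027 total [ -0.7 113.   -0.5] / 3 [-0.2 37.7 -0.2]
rotfix deg [-0.23 -0.52  0.35]
```

Request:
{"name": "move_arm", "arguments": {"deltas": [{"dp": [8, 2, -26], "rotation": [-0.1, -0.3, 0.3]}, {"dp": [8, 2, -22], "rotation": [0, -0.2, 0]}, {"dp": [1, 0, -3], "rotation": [0, 0, 0]}, {"dp": [0, 0, 0], "rotation": [0, 0, 0]}]}}

```text
t: 9.87
eef_pos: [0.5515, 0.2846, 0.1387]
ee_rot: [-1.565, -0.004, 2.759]
force: [-0.9, -1.0, -2.8]
width: 0.0315
```

```bash
python3 g.py YS,.14 YS,.027
```

```text
t 9.87 p [0.5515 0.2846 0.1387] rot [-1.5648 -0.0038  2.7585] w 0.0315 F [-0.9 -1.  -2.8]
YS,.14 total [-5.  -1.3  5.7] / 1 [-5.  -1.3  5.7]
YS,.027 total [ -0.4 113.   -0.7] / 3 [-0.1 37.7 -0.2]
rotfix deg [-0.34  0.16  0.22]
```

Request:
{"name": "move_arm", "arguments": {"deltas": [{"dp": [-4, 20, 5], "rotation": [-0.3, 0.1, 0.2]}, {"dp": [0, 30, 0], "rotation": [0, 0, 0]}, {"dp": [0, 30, 0], "rotation": [0, 0, 0]}, {"dp": [0, 16, 0], "rotation": [0, 0, 0]}, {"dp": [0, 0, 0], "rotation": [0, 0, 0]}]}}

```text
t: 10.28
eef_pos: [0.5529, 0.2757, 0.0399]
ee_rot: [-1.571, -0.0, 2.756]
force: [-0.3, -1.1, -2.4]
width: 0.0311
```

```bash
python3 g.py YS,.027
```

```text
t 10.28 p [0.5529 0.2757 0.0399] rot [-1.5712e+00 -1.0000e-04  2.7560e+00] w 0.0311 F [-0.3 -1.1 -2.4]
YS,.027 total [-0.4 12.9 -2.1] / 1 [-0.4 12.9 -2.1]
rotfix deg [0.03 0.02 0.01]
```

Request:
{"name": "move_arm", "arguments": {"deltas": [{"dp": [0, 7, -2], "rotation": [0, 0, 0]}, {"dp": [0, 6, 0], "rotation": [0, 0, 0]}, {"dp": [0, 0, 0], "rotation": [0, 0, 0]}]}}

```text
t: 10.53
eef_pos: [0.5544, 0.2763, 0.0272]
ee_rot: [-1.571, 0.0, 2.755]
force: [-1.2, 0.2, -2.8]
width: 0.0314
```

```bash
python3 g.py YS,.027
```

```text
t 10.53 p [0.5544 0.2763 0.0272] rot [-1.5709e+00  2.0000e-04  2.7549e+00] w 0.0314 F [-1.2  0.2 -2.8]
YS,.027 total [ 0.8  0.2 -1. ] / 1 [ 0.8  0.2 -1. ]
rotfix deg [ 0.01 -0.05 -0.01]
```

Still carrying weight, about 2 N, so I press a little lower before opening.

Request:
{"name": "move_arm", "arguments": {"deltas": [{"dp": [0, 2, 0], "rotation": [0, 0, 0]}, {"dp": [0, 0.5, 0], "rotation": [0, 0, 0]}]}}

```text
t: 10.7
eef_pos: [0.5554, 0.2768, 0.0271]
ee_rot: [-1.573, 0.002, 2.755]
force: [0.1, 0.1, -3.3]
width: 0.0314
```

Request:
{"name": "move_arm", "arguments": {"deltas": [{"dp": [0, 0.5, 0], "rotation": [0, 0, 0]}, {"dp": [0, 0.5, 0], "rotation": [0, 0, 0]}, {"dp": [0, 0.5, 0], "rotation": [0, 0, 0]}, {"dp": [0, 0, 0], "rotation": [0, 0, 0]}, {"dp": [0, 0, 0], "rotation": [0, 0, 0]}], "jaw": 0}}

```text
t: 11.12
eef_pos: [0.5578, 0.2786, 0.0292]
ee_rot: [-1.58, 0.005, 2.756]
force: [0.6, -0.6, -0.5]
width: 0.0594
```

```bash
python3 g.py YS,.15 green,.15 green,.026
```

```text
t 11.12 p [0.5578 0.2786 0.0292] rot [-1.5796  0.0053  2.7561] w 0.0594 F [ 0.6 -0.6 -0.5]
YS,.15 total [   2.4 -120.8    1.4] / 4 [  0.6 -30.2   0.4]
green,.15 total [ 16.3  -1.9 205.7] / 6 [ 2.7 -0.3 34.3]
green,.026 total [  0.7 124.    1.1] / 4 [ 0.2 31.   0.3]
rotfix deg [ 0.5   0.02 -0.31]
```

Request:
{"name": "move_arm", "arguments": {"deltas": [{"dp": [0, -15, 0], "rotation": [0.5, 0, -0.3]}, {"dp": [0, -35, 0], "rotation": [0, 0, 0]}, {"dp": [0, -38, 0], "rotation": [0, 0, 0]}, {"dp": [0, -34, 0], "rotation": [0, 0, 0]}]}}

```text
t: 11.45
eef_pos: [0.5533, 0.2751, 0.1461]
ee_rot: [-1.555, -0.009, 2.755]
force: [1.1, 1.0, 0.2]
width: 0.085
```

Request:
{"name": "move_arm", "arguments": {"deltas": [{"dp": [3, 0, 35], "rotation": [0, 0, 0]}, {"dp": [3, 0, 35], "rotation": [0, 0, 0]}, {"dp": [3, 0, 35], "rotation": [0, 0, 0]}, {"dp": [3, 0, 35], "rotation": [0, 0, 0]}, {"dp": [3, 0, 35], "rotation": [0, 0, 0]}]}}

```text
t: 11.87
eef_pos: [0.4791, 0.1222, 0.1572]
ee_rot: [-1.571, 0.003, 2.762]
force: [-0.3, -0.4, -0.2]
width: 0.0879
```

```bash
python3 g.py green,.15 green,.026
python3 - <<'E'
from h import *
from station import arm
f=arm.grab_frame("side"); cv2.imwrite("pics/side3.png",cv2.resize(f["pixels"][100:350,180:480,::-1],None,fx=2.5,fy=2.5))
E
```

```text
t 11.87 p [0.4791 0.1222 0.1572] rot [-1.5713  0.0032  2.7621] w 0.0879 F [-0.3 -0.4 -0.2]
green,.15 total [ 5.5  7.2 33.7] / 1 [ 5.5  7.2 33.7]
green,.026 total [4.00e-01 1.24e+02 1.00e-01] / 4 [ 0.1 31.   0. ]
rotfix deg [ 0.03  0.36 -0.19]
```

View pics/side3.png

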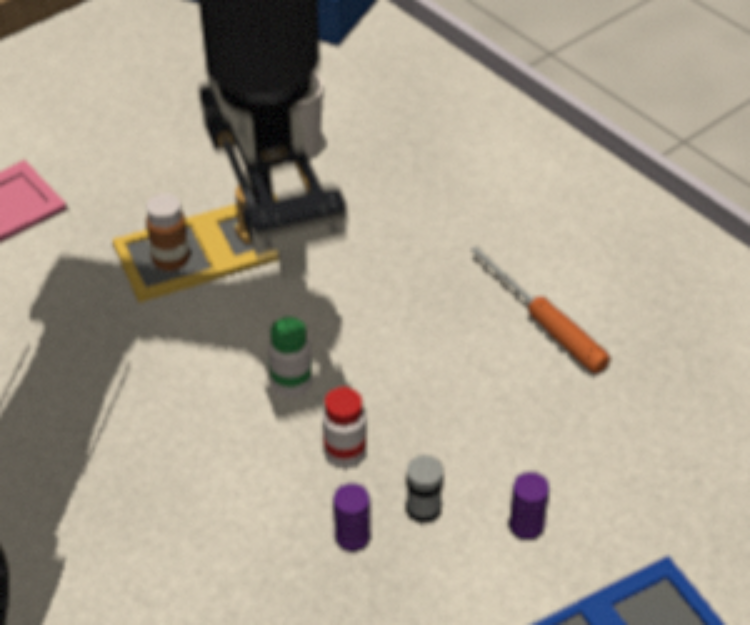

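The valve sits in the small pocket, partly hidden near (245,215). The green bottle is next.

Request:
{"name": "move_arm", "arguments": {"deltas": [{"dp": [2, 4, 20], "rotation": [0, 0.2, -0.1]}, {"dp": [2, 4, 14], "rotation": [0, 0.2, 0]}, {"dp": [0, 0, 3], "rotation": [0, 0, 0]}, {"dp": [0, 0, 0], "rotation": [0, 0, 0]}]}}

```text
t: 12.25
eef_pos: [0.4553, 0.0808, 0.15]
ee_rot: [-1.572, 0.001, 2.75]
force: [0.2, 0.8, -0.1]
width: 0.0876
```

```bash
python3 g.py green,.15 green,.026
```

```text
t 12.25 p [0.4553 0.0808 0.15  ] rot [-1.5722e+00  7.0000e-04  2.7501e+00] w 0.0876 F [ 0.2  0.8 -0.1]
green,.15 total [ -1.1   0.  -13.7] / 1 [ -1.1   0.  -13.7]
green,.026 total [1.00e-01 1.24e+02 2.00e-01] / 4 [ 0. 31.  0.]
rotfix deg [ 0.08 -0.32 -0.04]
```

Request:
{"name": "move_arm", "arguments": {"deltas": [{"dp": [-1, 0, -13], "rotation": [0, -0.3, 0]}, {"dp": [0, 20, 0], "rotation": [0, 0, 0]}, {"dp": [0, 25, 0], "rotation": [0, 0, 0]}, {"dp": [0, 15, 0], "rotation": [0, 0, 0]}, {"dp": [0, 0, 0], "rotation": [0, 0, 0]}]}}

```text
t: 12.67
eef_pos: [0.4681, 0.0995, 0.0904]
ee_rot: [-1.579, 0.007, 2.759]
force: [-0.4, 1.1, 0.4]
width: 0.0873
```

```bash
python3 g.py green,.026
```

```text
t 12.67 p [0.4681 0.0995 0.0904] rot [-1.5786  0.0067  2.7585] w 0.0873 F [-0.4  1.1  0.4]
green,.026 total [ 4.1 64.3  9. ] / 2 [ 2.  32.2  4.5]
rotfix deg [ 0.45  0.16 -0.38]
```

Request:
{"name": "move_arm", "arguments": {"deltas": [{"dp": [3, 10, 7], "rotation": [0.4, 0.1, -0.3]}, {"dp": [0, 20, 0], "rotation": [0, 0, 0]}, {"dp": [0, 20, 0], "rotation": [0, 0, 0]}, {"dp": [0, 10, 0], "rotation": [0, 0, 0]}, {"dp": [0, 0, 0], "rotation": [0, 0, 0]}]}}

```text
t: 13.08
eef_pos: [0.4664, 0.0984, 0.029]
ee_rot: [-1.573, 0.003, 2.761]
force: [-0.1, -0.4, 0.3]
width: 0.088
```

```bash
python3 g.py green,.026
```

```text
t 13.08 p [0.4664 0.0984 0.029 ] rot [-1.5726  0.0034  2.7609] w 0.088 F [-0.1 -0.4  0.3]
green,.026 total [2.6 3.  6.8] / 1 [2.6 3.  6.8]
rotfix deg [ 0.11  0.3  -0.2 ]
```

Request:
{"name": "move_arm", "arguments": {"deltas": [{"dp": [3, 3, 6], "rotation": [0.1, 0.2, -0.2]}, {"dp": [0, 1, 1], "rotation": [0, 0, 0]}, {"dp": [0, 1, 1], "rotation": [0, 0, 0]}, {"dp": [0, 0, 0], "rotation": [0, 0, 0]}], "jaw": 255, "squeeze": 20}}

```text
t: 13.42
eef_pos: [0.4613, 0.0927, 0.0252]
ee_rot: [-1.571, 0.0, 2.758]
force: [0.5, 0.4, -0.2]
width: 0.0666
```

```bash
python3 g.py green,.026
```

```text
t 13.42 p [0.4613 0.0927 0.0252] rot [-1.5713e+00  3.0000e-04  2.7583e+00] w 0.0666 F [ 0.5  0.4 -0.2]
green,.026 total [-0.  -0.8 -0.4] / 1 [-0.  -0.8 -0.4]
rotfix deg [ 0.03  0.15 -0.02]
```

Request:
{"name": "move_arm", "arguments": {"deltas": [{"dp": [0, 0, 0], "rotation": [0, 0, 0]}, {"dp": [0, 0.5, 0], "rotation": [0, 0, 0]}, {"dp": [0, 0.5, 0], "rotation": [0, 0, 0]}, {"dp": [0, 0.5, 0], "rotation": [0, 0, 0]}, {"dp": [0, 0, 0], "rotation": [0, 0, 0]}]}}

```text
t: 13.83
eef_pos: [0.4628, 0.0934, 0.0258]
ee_rot: [-1.575, 0.003, 2.758]
force: [-0.6, -0.7, -2.4]
width: 0.0395
```

Request:
{"name": "move_arm", "arguments": {"deltas": [{"dp": [0, 0, 0], "rotation": [0, 0, 0]}, {"dp": [0, 0, 0], "rotation": [0, 0, 0]}, {"dp": [0, 0, 0], "rotation": [0, 0, 0]}]}}

```text
t: 14.08
eef_pos: [0.4626, 0.0934, 0.0257]
ee_rot: [-1.575, 0.003, 2.758]
force: [-0.1, -0.7, 0.9]
width: 0.0395
```

```bash
python3 g.py green,.14 BL,.14 BL,.03
```

```text
t 14.08 p [0.4626 0.0934 0.0257] rot [-1.575   0.0029  2.7582] w 0.0395 F [-0.1 -0.7  0.9]
green,.14 total [   0.6 -114.3    0.3] / 4 [  0.1 -28.6   0.1]
BL,.14 total [-128.7   -1.2  368.6] / 10 [-12.9  -0.1  36.9]
BL,.03 total [  0.3 110.    0.5] / 3 [ 0.1 36.7  0.2]
rotfix deg [ 0.24  0.15 -0.17]
```

Request:
{"name": "move_arm", "arguments": {"deltas": [{"dp": [0, -25, 0], "rotation": [0.2, 0.1, -0.2]}, {"dp": [0, -36, 0], "rotation": [0, 0, 0]}, {"dp": [0, -36, 0], "rotation": [0, 0, 0]}, {"dp": [0, -30, 0], "rotation": [0, 0, 0]}]}}

```text
t: 14.42
eef_pos: [0.4573, 0.0902, 0.1496]
ee_rot: [-1.557, -0.012, 2.755]
force: [1.3, 1.0, -2.5]
width: 0.0399
```

Request:
{"name": "move_arm", "arguments": {"deltas": [{"dp": [-14, 0, 38], "rotation": [0, 0, 0]}, {"dp": [-14, 0, 38], "rotation": [0, 0, 0]}, {"dp": [-14, 0, 38], "rotation": [0, 0, 0]}, {"dp": [-14, 0, 38], "rotation": [0, 0, 0]}, {"dp": [-14, 0, 38], "rotation": [0, 0, 0]}]}}

```text
t: 14.83
eef_pos: [0.4571, -0.11, 0.1601]
ee_rot: [-1.57, 0.002, 2.77]
force: [2.2, 0.1, -0.8]
width: 0.0396
```

```bash
python3 g.py BL,.14 BL,.03
```

```text
t 14.83 p [ 0.4571 -0.11    0.1601] rot [-1.5700e+00  1.8000e-03  2.7698e+00] w 0.0396 F [ 2.2  0.1 -0.8]
BL,.14 total [-54.7  20.4 179.4] / 5 [-10.9   4.1  35.9]
BL,.03 total [ 2.0e-01  1.1e+02 -1.0e-01] / 3 [ 0.1 36.7 -0. ]
rotfix deg [-0.04  0.81 -0.1 ]
```

Request:
{"name": "move_arm", "arguments": {"deltas": [{"dp": [-12, 4, 37], "rotation": [0, 0.3, 0]}, {"dp": [-12, 4, 37], "rotation": [0, 0.3, 0]}, {"dp": [-12, 4, 37], "rotation": [0, 0.2, 0]}, {"dp": [-12, 4, 37], "rotation": [0, 0, 0]}, {"dp": [-6, 2, 22], "rotation": [0, 0, 0]}]}}

```text
t: 15.25
eef_pos: [0.4417, -0.2984, 0.1422]
ee_rot: [-1.571, 0.004, 2.755]
force: [0.6, 0.3, -1.6]
width: 0.0396
```

```bash
python3 g.py BL,.14 BL,.03
```

```text
t 15.25 p [ 0.4417 -0.2984  0.1422] rot [-1.5713  0.0039  2.7553] w 0.0396 F [ 0.6  0.3 -1.6]
BL,.14 total [-0.6  2.2 -1.8] / 1 [-0.6  2.2 -1.8]
BL,.03 total [4.0e-01 1.1e+02 1.0e-01] / 3 [ 0.1 36.7  0. ]
rotfix deg [ 0.03 -0.02 -0.22]
```

Request:
{"name": "move_arm", "arguments": {"deltas": [{"dp": [0, 0, 0], "rotation": [0, 0, 0]}, {"dp": [0, 20, 0], "rotation": [0, 0, 0]}, {"dp": [0, 30, 0], "rotation": [0, 0, 0]}, {"dp": [0, 20, 0], "rotation": [0, 0, 0]}, {"dp": [0, 0, 0], "rotation": [0, 0, 0]}]}}

```text
t: 15.67
eef_pos: [0.4398, -0.3047, 0.069]
ee_rot: [-1.571, 0.004, 2.745]
force: [-0.3, 0.1, -1.8]
width: 0.04
```

```bash
python3 g.py BL,.03
```

```text
t 15.67 p [ 0.4398 -0.3047  0.069 ] rot [-1.571   0.0037  2.7449] w 0.04 F [-0.3  0.1 -1.8]
BL,.03 total [ 0.2 39.  -8.3] / 2 [ 0.1 19.5 -4.2]
rotfix deg [ 0.01 -0.62 -0.21]
```

Request:
{"name": "move_arm", "arguments": {"deltas": [{"dp": [0, 10, -8], "rotation": [0, -0.5, -0.2]}, {"dp": [0, 15, 0], "rotation": [0, 0, 0]}, {"dp": [0, 8, 0], "rotation": [0, 0, 0]}, {"dp": [0, 0, 0], "rotation": [0, 0, 0]}]}}

```text
t: 16.0
eef_pos: [0.4442, -0.2957, 0.0359]
ee_rot: [-1.571, -0.0, 2.756]
force: [-0.2, 0.2, -0.8]
width: 0.0396
```

```bash
python3 g.py BL,.03
```

```text
t 16.0 p [ 0.4442 -0.2957  0.0359] rot [-1.5707e+00 -1.0000e-04  2.7561e+00] w 0.0396 F [-0.2  0.2 -0.8]
BL,.03 total [0.6 5.9 1.7] / 1 [0.6 5.9 1.7]
rotfix deg [-0.01  0.02  0.01]
```

Request:
{"name": "move_arm", "arguments": {"deltas": [{"dp": [0, 5, 1], "rotation": [0, 0, 0]}, {"dp": [0, 2, 0], "rotation": [0, 0, 0]}, {"dp": [0, 0.5, 0], "rotation": [0, 0, 0]}]}}

```text
t: 16.25
eef_pos: [0.4454, -0.2966, 0.031]
ee_rot: [-1.57, 0.002, 2.759]
force: [-0.0, 0.5, -1.7]
width: 0.0396
```

```bash
python3 g.py BL,.03
```

```text
t 16.25 p [ 0.4454 -0.2966  0.031 ] rot [-1.5699e+00  2.1000e-03  2.7588e+00] w 0.0396 F [-0.   0.5 -1.7]
BL,.03 total [2.1 1.  1.2] / 1 [2.1 1.  1.2]
rotfix deg [-0.05  0.18 -0.12]
```

Request:
{"name": "move_arm", "arguments": {"deltas": [{"dp": [1, 1.5, 1], "rotation": [0, 0, 0]}, {"dp": [0, 0.5, 0], "rotation": [0, 0, 0]}]}}

```text
t: 16.42
eef_pos: [0.4461, -0.2973, 0.031]
ee_rot: [-1.571, 0.007, 2.76]
force: [-0.2, -0.0, -1.9]
width: 0.0398
```

Request:
{"name": "move_arm", "arguments": {"deltas": [{"dp": [0, 0.5, 0], "rotation": [0, 0, 0]}, {"dp": [0, 0.5, 0], "rotation": [0, 0, 0]}, {"dp": [0, 0.5, 0], "rotation": [0, 0, 0]}, {"dp": [0, 0, 0], "rotation": [0, 0, 0]}, {"dp": [0, 0, 0], "rotation": [0, 0, 0]}], "jaw": 0}}

```text
t: 16.83
eef_pos: [0.4474, -0.2979, 0.0307]
ee_rot: [-1.571, 0.01, 2.76]
force: [-0.4, -0.5, 0.8]
width: 0.0673
```

```bash
python3 g.py BL,.15 filt,.15 filt,.023
```

```text
t 16.83 p [ 0.4474 -0.2979  0.0307] rot [-1.5708  0.01    2.7599] w 0.0673 F [-0.4 -0.5  0.8]
BL,.15 total [   3.2 -119.3    0.8] / 4 [  0.8 -29.8   0.2]
filt,.15 total [  59.1   -0.6 -187.5] / 5 [ 11.8  -0.1 -37.5]
filt,.023 total [  1.3 127.    0. ] / 4 [ 0.3 31.7  0. ]
rotfix deg [ 0.    0.24 -0.57]
```

Request:
{"name": "move_arm", "arguments": {"deltas": [{"dp": [0, -15, 0], "rotation": [0, 0, 0]}, {"dp": [0, -36, 0], "rotation": [0, 0.2, -0.3]}, {"dp": [0, -38, 0], "rotation": [0, 0, -0.2]}, {"dp": [0, -34, 0], "rotation": [0, 0, 0]}]}}

```text
t: 17.17
eef_pos: [0.4409, -0.296, 0.1492]
ee_rot: [-1.569, -0.018, 2.755]
force: [1.1, 0.3, -0.3]
width: 0.0867
```

Request:
{"name": "move_arm", "arguments": {"deltas": [{"dp": [12, 0, -37], "rotation": [0, 0, 0]}, {"dp": [12, 0, -37], "rotation": [0, 0, 0]}, {"dp": [12, 0, -37], "rotation": [0, 0, 0]}, {"dp": [12, 0, -37], "rotation": [0, 0, 0]}, {"dp": [0, 0, 0], "rotation": [0, 0, 0]}]}}

```text
t: 17.58
eef_pos: [0.458, -0.1395, 0.1595]
ee_rot: [-1.572, -0.0, 2.748]
force: [-0.5, -0.1, 0.2]
width: 0.0876
```

```bash
python3 g.py filt,.15 filt,.023
```

```text
t 17.58 p [ 0.458  -0.1395  0.1595] rot [-1.5722e+00 -3.0000e-04  2.7476e+00] w 0.0876 F [-0.5 -0.1  0.2]
filt,.15 total [ 14.8   9.5 -35.5] / 1 [ 14.8   9.5 -35.5]
filt,.023 total [ -0.  127.    0.2] / 4 [-0.  31.7  0. ]
rotfix deg [ 0.08 -0.46  0.02]
```

Request:
{"name": "move_arm", "arguments": {"deltas": [{"dp": [8, 5, -18], "rotation": [0, -0.3, 0]}, {"dp": [5, 4, -13], "rotation": [0, -0.1, 0]}, {"dp": [0, 0, 0], "rotation": [0, 0, 0]}, {"dp": [0, 0, 0], "rotation": [0, 0, 0]}]}}

```text
t: 17.92
eef_pos: [0.4583, -0.1013, 0.1512]
ee_rot: [-1.573, 0.002, 2.762]
force: [-0.0, 0.7, -0.3]
width: 0.0877
```

```bash
python3 g.py filt,.15 filt,.023
python3 - <<'E'
from h import *
from station import arm
f=arm.grab_frame("side"); cv2.imwrite("pics/side4.png",cv2.resize(f["pixels"][180:400,220:500,::-1],None,fx=2.5,fy=2.5))
E
```

```text
t 17.92 p [ 0.4583 -0.1013  0.1512] rot [-1.5734e+00  1.7000e-03  2.7618e+00] w 0.0877 F [-0.   0.7 -0.3]
filt,.15 total [ 0.4  1.2 -0.2] / 1 [ 0.4  1.2 -0.2]
filt,.023 total [  0.2 127.    0.3] / 4 [ 0.1 31.7  0.1]
rotfix deg [ 0.15  0.35 -0.1 ]
```

View pics/side4.png

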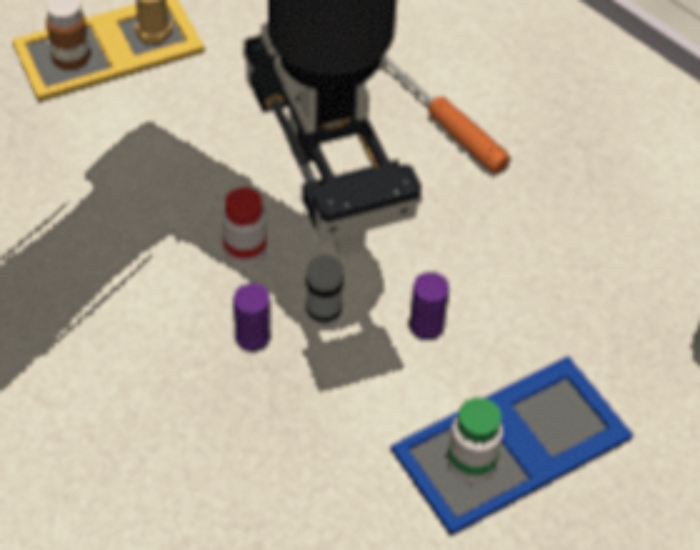

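The green bottle stands in the blue large pocket at (475,440) in the crop, and the amber bottle and valve stand in the yellow tray. The gripper is above the filter, so I descend.

Request:
{"name": "move_arm", "arguments": {"deltas": [{"dp": [0, 20, 0], "rotation": [0.1, 0.3, 0]}, {"dp": [0, 30, 0], "rotation": [0, 0, 0]}, {"dp": [0, 25, 0], "rotation": [0, 0, 0]}, {"dp": [0, 10, 0], "rotation": [0, 0, 0]}, {"dp": [0, 0, 0], "rotation": [0, 0, 0]}]}}

```text
t: 18.38
eef_pos: [0.4611, -0.105, 0.0657]
ee_rot: [-1.574, 0.008, 2.752]
force: [-1.0, 0.3, 0.1]
width: 0.0877
```

```bash
python3 g.py filt,.023
```

```text
t 18.38 p [ 0.4611 -0.105   0.0657] rot [-1.5742  0.0076  2.7524] w 0.0877 F [-1.   0.3  0.1]
filt,.023 total [ 4.7 42.6 -2.3] / 2 [ 2.4 21.3 -1.2]
rotfix deg [ 0.19 -0.19 -0.44]
```

Request:
{"name": "move_arm", "arguments": {"deltas": [{"dp": [4, 12, -2], "rotation": [0.1, -0.1, -0.4]}, {"dp": [0, 18, 0], "rotation": [0, 0, 0]}, {"dp": [0, 10, 0], "rotation": [0, 0, 0]}, {"dp": [0, 0, 0], "rotation": [0, 0, 0]}]}}

```text
t: 18.72
eef_pos: [0.4598, -0.1044, 0.0262]
ee_rot: [-1.572, 0.002, 2.751]
force: [-0.6, 0.1, -0.8]
width: 0.0877
```

```bash
python3 g.py filt,.023
```

```text
t 18.72 p [ 0.4598 -0.1044  0.0262] rot [-1.5724e+00  2.1000e-03  2.7508e+00] w 0.0877 F [-0.6  0.1 -0.8]
filt,.023 total [ 3.   3.2 -2.4] / 1 [ 3.   3.2 -2.4]
rotfix deg [ 0.09 -0.28 -0.12]
```

Request:
{"name": "move_arm", "arguments": {"deltas": [{"dp": [3, 3, -2], "rotation": [0, -0.2, -0.1]}, {"dp": [0, 1, 0], "rotation": [0, 0, 0]}, {"dp": [0, 1, 0], "rotation": [0, 0, 0]}, {"dp": [0, 0.5, 0], "rotation": [0, 0, 0]}, {"dp": [0, 0.5, 0], "rotation": [0, 0, 0]}], "jaw": 255, "squeeze": 30}}

```text
t: 19.13
eef_pos: [0.46, -0.1022, 0.0232]
ee_rot: [-1.574, 0.004, 2.753]
force: [-0.2, 1.1, 0.3]
width: 0.0599
```

```bash
python3 g.py filt,.023
```

```text
t 19.13 p [ 0.46   -0.1022  0.0232] rot [-1.5742  0.004   2.7534] w 0.0599 F [-0.2  1.1  0.3]
filt,.023 total [ 2.3  0.2 -0.3] / 1 [ 2.3  0.2 -0.3]
rotfix deg [ 0.2  -0.13 -0.23]
```

Request:
{"name": "move_arm", "arguments": {"deltas": [{"dp": [2, 0.5, 0], "rotation": [0.1, -0.1, -0.2]}, {"dp": [0, 0.5, 0], "rotation": [0, 0, 0]}, {"dp": [0, 0.5, 0], "rotation": [0, 0, 0]}, {"dp": [0, 0, 0], "rotation": [0, 0, 0]}, {"dp": [0, 0, 0], "rotation": [0, 0, 0]}]}}

```text
t: 19.55
eef_pos: [0.4588, -0.1011, 0.0227]
ee_rot: [-1.574, 0.002, 2.756]
force: [-0.0, -1.0, 0.5]
width: 0.0317
```

Request:
{"name": "move_arm", "arguments": {"deltas": [{"dp": [0, 0, 0], "rotation": [0, 0, 0]}, {"dp": [0, 0, 0], "rotation": [0, 0, 0]}]}}

```text
t: 19.72
eef_pos: [0.4587, -0.1011, 0.0227]
ee_rot: [-1.573, 0.002, 2.756]
force: [-0.5, 0.4, -0.3]
width: 0.0313
```

```bash
python3 g.py filt,.14 BS,.14 BS,.027
```

```text
t 19.72 p [ 0.4587 -0.1011  0.0227] rot [-1.5734e+00  2.1000e-03  2.7560e+00] w 0.0313 F [-0.5  0.4 -0.3]
filt,.14 total [ 5.000e-01 -1.173e+02 -1.000e-01] / 4 [  0.1 -29.3  -0. ]
BS,.14 total [-1.484e+02 -1.000e-01  1.702e+02] / 5 [-29.7  -0.   34. ]
BS,.027 total [  0.2 113.    0.3] / 3 [ 0.1 37.7  0.1]
rotfix deg [ 0.15  0.02 -0.12]
```

Request:
{"name": "move_arm", "arguments": {"deltas": [{"dp": [0, -25, 0], "rotation": [0.1, 0, -0.1]}, {"dp": [0, -36, 0], "rotation": [0, 0, 0]}, {"dp": [0, -36, 0], "rotation": [0, 0, 0]}, {"dp": [0, -28, 0], "rotation": [0, 0, 0]}]}}

```text
t: 20.05
eef_pos: [0.452, -0.1019, 0.1443]
ee_rot: [-1.562, -0.017, 2.754]
force: [1.0, -0.6, -1.8]
width: 0.0321
```

Request:
{"name": "move_arm", "arguments": {"deltas": [{"dp": [-31, 0, 35], "rotation": [0, 0, 0]}, {"dp": [-31, 0, 35], "rotation": [0, 0, 0]}, {"dp": [-31, 0, 35], "rotation": [0, 0, 0]}, {"dp": [-31, 0, 35], "rotation": [0, 0, 0]}, {"dp": [0, 0, 0], "rotation": [0, 0, 0]}]}}

```text
t: 20.47
eef_pos: [0.515, -0.2632, 0.1519]
ee_rot: [-1.569, -0.002, 2.766]
force: [1.2, 0.5, -2.0]
width: 0.0316
```

```bash
python3 g.py BS,.14 BS,.028
```

```text
t 20.47 p [ 0.515  -0.2632  0.1519] rot [-1.5692e+00 -1.8000e-03  2.7665e+00] w 0.0316 F [ 1.2  0.5 -2. ]
BS,.14 total [-34.2  11.9  41.6] / 2 [-17.1   6.   20.8]
BS,.028 total [ -0.2 112.   -0.2] / 3 [-0.1 37.3 -0.1]
rotfix deg [-0.09  0.62  0.1 ]
```

Request:
{"name": "move_arm", "arguments": {"deltas": [{"dp": [-18, 5, 21], "rotation": [0, 0.4, 0.1]}, {"dp": [-12, 4, 15], "rotation": [0, 0.2, 0]}, {"dp": [0, 0, 0], "rotation": [0, 0, 0]}, {"dp": [0, 0, 0], "rotation": [0, 0, 0]}]}}

```text
t: 20.8
eef_pos: [0.528, -0.3123, 0.1388]
ee_rot: [-1.57, -0.006, 2.749]
force: [-0.5, 0.6, -1.1]
width: 0.0315
```

```bash
python3 g.py BS,.14 BS,.028
```

```text
t 20.8 p [ 0.528  -0.3123  0.1388] rot [-1.5696 -0.0059  2.7493] w 0.0315 F [-0.5  0.6 -1.1]
BS,.14 total [-4.  -1.2  0.7] / 1 [-4.  -1.2  0.7]
BS,.028 total [-7.00e-01  1.12e+02 -1.00e-01] / 3 [-0.2 37.3 -0. ]
rotfix deg [-0.07 -0.36  0.34]
```

Request:
{"name": "move_arm", "arguments": {"deltas": [{"dp": [-4, 20, 0], "rotation": [0, -0.3, 0.3]}, {"dp": [0, 30, 0], "rotation": [0, 0, 0]}, {"dp": [0, 25, 0], "rotation": [0, 0, 0]}, {"dp": [0, 12, 0], "rotation": [0, 0, 0]}, {"dp": [0, 0, 0], "rotation": [0, 0, 0]}]}}

```text
t: 21.22
eef_pos: [0.5308, -0.3119, 0.049]
ee_rot: [-1.57, -0.0, 2.754]
force: [-0.0, -0.2, -1.4]
width: 0.0315
```

```bash
python3 g.py BS,.028
```

```text
t 21.22 p [ 0.5308 -0.3119  0.049 ] rot [-1.5705e+00 -2.0000e-04  2.7543e+00] w 0.0315 F [-0.  -0.2 -1.4]
BS,.028 total [-1.6 21.   2.1] / 1 [-1.6 21.   2.1]
rotfix deg [-0.02 -0.08  0.01]
```

Request:
{"name": "move_arm", "arguments": {"deltas": [{"dp": [-1.5, 10, 2], "rotation": [0, 0, 0]}, {"dp": [0, 8, 0], "rotation": [0, 0, 0]}, {"dp": [0, 2, 0], "rotation": [0, 0, 0]}, {"dp": [0, 0, 0], "rotation": [0, 0, 0]}]}}

```text
t: 21.55
eef_pos: [0.532, -0.3132, 0.0286]
ee_rot: [-1.57, 0.0, 2.756]
force: [-0.1, 0.3, -2.8]
width: 0.0317
```

```bash
python3 g.py BS,.028
```

```text
t 21.55 p [ 0.532  -0.3132  0.0286] rot [-1.5705e+00  2.0000e-04  2.7564e+00] w 0.0317 F [-0.1  0.3 -2.8]
BS,.028 total [-0.1  0.6  1.4] / 1 [-0.1  0.6  1.4]
rotfix deg [-0.02  0.04 -0.01]
```

Request:
{"name": "move_arm", "arguments": {"deltas": [{"dp": [0, 1.5, 1], "rotation": [0, 0, 0]}, {"dp": [0, 0.5, 0], "rotation": [0, 0, 0]}]}}

```text
t: 21.72
eef_pos: [0.5327, -0.3143, 0.0279]
ee_rot: [-1.571, 0.003, 2.757]
force: [0.5, 0.3, -2.8]
width: 0.0316
```

Request:
{"name": "move_arm", "arguments": {"deltas": [{"dp": [0, 0.5, 0], "rotation": [0, 0, 0]}, {"dp": [0, 0.5, 0], "rotation": [0, 0, 0]}, {"dp": [0, 0, 0], "rotation": [0, 0, 0]}, {"dp": [0, 0, 0], "rotation": [0, 0, 0]}, {"dp": [0, 0, 0], "rotation": [0, 0, 0]}], "jaw": 0}}

```text
t: 22.13
eef_pos: [0.5349, -0.3154, 0.03]
ee_rot: [-1.571, 0.008, 2.757]
force: [-0.0, -0.5, -0.3]
width: 0.0594
```

Request:
{"name": "move_arm", "arguments": {"deltas": [{"dp": [0, -15, 0], "rotation": [0, 0, 0]}, {"dp": [0, -35, 0], "rotation": [0, 0, 0]}, {"dp": [0, -38, 0], "rotation": [0, 0, 0]}, {"dp": [0, -38, 0], "rotation": [0, 0, 0]}, {"dp": [0, -30, 0], "rotation": [0, 0, 0]}]}}

```text
t: 22.55
eef_pos: [0.5288, -0.3136, 0.1834]
ee_rot: [-1.569, -0.008, 2.756]
force: [1.4, -0.3, 0.6]
width: 0.0867
```

Request:
{"name": "move_arm", "arguments": {"deltas": [{"dp": [37, -5, -35], "rotation": [0, 0, 0]}, {"dp": [37, -5, -35], "rotation": [0, 0, 0]}, {"dp": [37, -5, -35], "rotation": [0, 0, 0]}, {"dp": [37, -5, -35], "rotation": [0, 0, 0]}, {"dp": [0, 0, 0], "rotation": [0, 0, 0]}]}}

```text
t: 22.97
eef_pos: [0.4604, -0.1573, 0.2083]
ee_rot: [-1.572, 0.009, 2.751]
force: [-1.7, -0.1, 0.5]
width: 0.0876
```

```bash
python3 g.py
python3 - <<'E'
from h import *
from station import arm
for n in("side","top"):
    f=arm.grab_frame(n); pickle.dump(f,open(n+"9.pkl","wb")); cv2.imwrite(f"pics/{n}9.png",f["pixels"][...,::-1])
    P=cloud(f)
    off=np.array([-.0017,-.002]) if n=="top" else np.array([.0015,.002])
    for k,c,h in (("amber",(.4675,.3045),.079),("valve",(.554,.2775),.065),("green",(.443,-.297),.079),("filt",(.5315,-.3145),.065)):
        d=np.hypot(P[...,0]+off[0]-c[0],P[...,1]+off[1]-c[1]); m=(d<.03)&(abs(P[...,2]-h)<.006)
        if m.sum()>20: q=P[m]; print(n,k,m.sum(),"z %.4f"%np.median(q[:,2]),"off mm",np.round((q[:,:2].mean(0)+off-c)*1000,1),"zrange",np.round(np.ptp(q[:,2])*1000,1))
        else: print(n,k,m.sum())
E
```

```text
t 22.97 p [ 0.4604 -0.1573  0.2083] rot [-1.5719  0.0094  2.7512] w 0.0876 F [-1.7 -0.1  0.5]
rotfix deg [ 0.06 -0.26 -0.54]
side amber 116 z 0.0788 off mm [ 2.  -1.4] zrange 10.6
side valve 101 z 0.0644 off mm [ 2.  -1.4] zrange 11.5
side green 229 z 0.0796 off mm [ 2.9 -0.3] zrange 11.3
side filt 190 z 0.0655 off mm [0.7 0.5] zrange 11.5
top amber 181 z 0.0780 off mm [ 1.3 -1.4] zrange 11.6
top valve 156 z 0.0648 off mm [ 1.  -2.1] zrange 11.1
top green 2
top filt 0
```

View pics/top9.png

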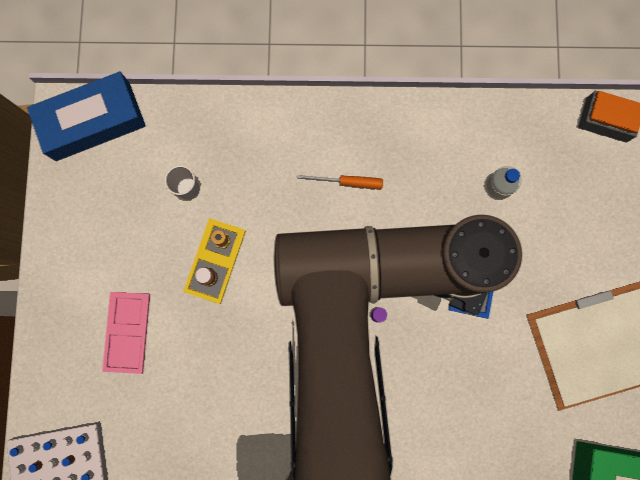

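View pics/side9.png

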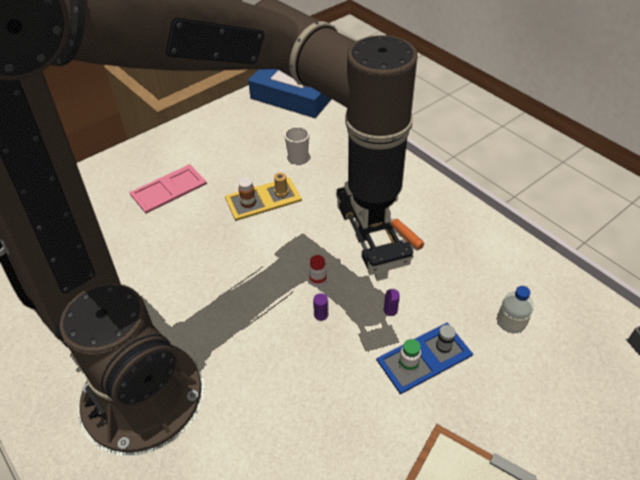

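The side view shows the amber bottle (246,194), valve (280,184), green bottle (411,353) and filter (446,338) upright in their pockets. The bystanders look unmoved and the arm is clear.

```bash
python3 -c "
from station import arm
print(arm.job_done())"
```

```text
the job is handed in; nothing more can be done
None
```

I placed the amber bottle and brass valve in the yellow tray, and the green-capped bottle and steel filter in the blue tray. I handed the job in at about 23 s of the 104 s allowed.

**Position and height:** In the last side view all four parts stood within about 3 mm of their pocket centres. Their tops matched the heights expected when they rest on the pocket floors, 79 mm for the bottles and 65 mm for the metal parts.

**What was not double-checked:** The arm blocked the top camera's view of the blue tray, so the green bottle and filter were confirmed from the side only. The top view agreed on the yellow tray. The two cameras disagreed by a constant 4–5 mm, which I averaged out. I did not measure upright angle or rest speed directly; the parts looked upright in the pictures.

**Bystanders:** The red-capped bottle, solvent bottle, beaker and screwdriver looked unmoved in the last pictures. I judged this by eye and did not measure it. The gripper was open, raised and clear of everything at hand-in.

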